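# Build a stepped stack of desk trays

## Robot

A 6-joint arm with a two-finger parallel gripper is mounted at the origin on a cart in front of the work surface, level with it; the furniture and walls round the work are solid. World frame = base frame: x ahead of the robot, y to its left, z up, the work surface at z = 0. Lengths are in m, angles in rad, forces in N, time in s.
With the tool pointing down it reaches from about 0.35 to 0.85 m from the base axis. Payload 8.1 kg.
Tool frame: the origin (TCP) lies midway between the tips of the shut fingers; the grasp point (between the pads) lies 19 mm behind it; z points along the fingers, y is the line along which they close (so a half turn about z gives the same grasp; the last joint's range is limited). The gripper opens to 93 mm and grips with 3 to 60 N. Pads are 15 mm wide; open, the fingers measure 128 mm over their backs; the gripper's body (75 mm by 188 mm) begins 65 mm behind the grasp point.
Start: joints at [1.165, 0.13, 1.488, -0, 1.523, -0.085], TCP at [0.189, 0.569, 0.219] pointing down, gripper open.
Joint ranges: [-2.96, 2.96], [-0.89, 2.26], [0.02, 2.5], [-1.34, 4.48], [0, 2.73], [-2.66, 2.66]. Speed limits (rad/s): [2.39, 2.39, 2.79, 3.14, 3.14, 3.14].

## Interface

Orientations are given as a rotation vector (axis times angle).
In Python, from plant import read_state, read_camera, camera_model, close_job gives the robot as it stands. The module is installed in compiled form; this text tells all that it offers.
- The arm moves only by the tool carry_out, never from a script. Its argument "moves" is a list of rows, each an object of numbers: "jaw": the finger opening in m, from 0 to 0.093; "dx", "dy", "dz": the shift along the tool's x, y, z in m; "yaw": the turn about the tool's z in rad. In form: [{"jaw": .., "dx": .., "dy": .., "dz": .., "yaw": ..}, ...]. A call has 1 to 8 rows; each row shifts and turns the commanded pose from where the row before left it, along the tool's axes as they then stand; what a row does not reach is not made up. A row lasts 1/8 s, in which the tool goes at most 62.5 mm and 10.7 degrees, less where a joint would pass 70% of its speed; a pose out of reach is approached as far as the arm can. A call is refused whole if a number of a shift passes 0.0625 or a number of a turn 0.188, either way. A call with a gripper value outside its range is refused whole. The fingers move at their own pace and stop on an object; "grip_force" is the grip in N (left out, the last holds). Time passes only in rows, so rows that do not move let the fingers close. It gives the time, the measured TCP pose, the force, the opening and the grip force at its end, in the units of the state.
- read_state(): the state, without advancing time (a new reading comes with each control period).
- read_camera(name): name is "scene" or "top"; returns the picture (400x640x3 uint8, red, green, blue); there is no depth.
- camera_model(name): a dict with "camera_matrix" (3x3 intrinsics, pixels), "k1" (the pictures are not rectified: a ray, as slopes to the right and down, at radius r is drawn at 1 + k1 r^2 times it, then the intrinsics apply), "view" (4x4, takes a point from world to camera coordinates). Camera axes: x right, y up, looking along -z (the intrinsics and any distortion apply to the point x, -y, -z); pixel columns grow to the right and rows downward; lengths in m; the calibration is good to about 2 mm. A picture is of the moment at which its call begins. camera_model takes no time and is no camera call.
- close_job(): hands the job in; it is judged then, once.
The state is a dict: "t": time; "q": joint angles; "dq": joint speeds; "joint_torque": joint torques, N m; "tool_pos": TCP position; "orientation": TCP orientation; "force": force on the tool from outside, world axes, zero at the start; "wrist_torque": the same for the moment, N m; "opening": finger opening in m; "gripper_force": force on a finger pad.
Only numpy, scipy, OpenCV 4.12 (cv2) and the standard library are available. Lean on these libraries where they do the work, as an engineer would, in place of code of your own. Each camera call takes 0.05 s, during which the arm holds its last target. There are 200 camera calls.

## Task

Build the stepped stack on the bottom tray, the notched one fixed to the desk: set the deep (taller) tray on it, in line and stepped away from the notch, its runners down in the plain compartment. Then set the shallow tray on the deep one, stepped back towards the notch, its runners in that side's compartment, so it stands right above the bottom tray. Set both down gently, flat on the rims, let go, and leave the other things where they are.

Things in the scene. Friction and masses are not known exactly. Their poses are not given: they have to be found in the camera images.
- bottom_tray: Bottom tray, fixed: pale wood, 172 mm long (x), 62 wide (y), rim 50 above the desk. Side walls 4, ends 5, rim-high middle divider 4 mm: two compartments 79 x 54 inside, centred at x = -41.5 and +41.5. Origin: centre of underside, on the desk. The -x end, roughly towards the robot, has a thumb notch 30 wide, 24 deep; a tape roll lies low in that compartment.
- deep_tray_centre (a point): Deep tray, pale wood, 172 mm long (x), 62 wide (y), 70 tall with runners, no notch, 0.15 to 0.31 kg. Starts on the desk left or right of the bottom tray; either way round will do. Point: its centre, 35 mm above its underside; axes the tray's, z up. Take it across its 62 mm width at the middle, fingertips staying above its floor board (the tray below is as wide).
- shallow_tray_centre (a point): Shallow tray, pale wood, 172 mm long (x), 62 wide (y), 50 tall with runners, no notch, 0.12 to 0.26 kg. Starts on the desk left or right of the bottom tray; either way round will do. Point: its centre, 25 mm above its underside; axes the tray's, z up. Take it across its 62 mm width at the middle, fingertips staying above its floor board (the tray below is as wide).
- deep_tray: Deep tray: origin at the centre of its underside (bottom of the runners). Walls and compartments as the bottom tray. Two dark rubber runners, 70 mm long (x -35 to 35), 47 wide overall, stand 5 mm below the flat floor. Stacked, the floor rests on the rims, runners 5 mm down in one compartment (play 4.5 mm along x, 3.5 along y each way), so centres lie 41.5 mm apart along x.
- shallow_tray: Shallow tray: origin at the centre of its underside (bottom of the runners). Walls and compartments as the bottom tray. Two dark rubber runners, 70 mm long (x -35 to 35), 47 wide overall, stand 5 mm below the flat floor. Stacked, the floor rests on the rims, runners 5 mm down in one compartment (play 4.5 mm along x, 3.5 along y each way), so centres lie 41.5 mm apart along x.
- stapler_centre (a point): Bystander: black stapler, 132 x 36 x 47 mm, behind the work on the right; the point is at its centre.
- tealight_cup_centre (a point): Bystander: white fluted tea-light cup, 59 mm across, 62 mm tall, behind the work on the left; the point is at its centre.
- candle_jar_centre (a point): Bystander: cream candle jar, 51 mm across, 44 mm tall, behind the bottom tray; the point is at its centre.
Not all that is in view belongs to the job. Leave any green look-alike of the deep_tray alone.

How it is judged:
By the outcome, as a careful person would: the job done as asked, in the order asked, and still so for the second after the job is handed in, with the robot touching nothing.
It also fails if it takes over 64 s, if anything falls off the work surface, if the arm or the gripper's body presses on something with over 40 N, if the wrist force passes 120 N, or if a joint passes its speed limit or range.

## Working session

There is one attempt and no reset: what is moved stays moved. The work goes in short steps, Python scripts to look and compute and a tool call to move; the robot and the scene stay as the last step left them, time stands still between calls to the robot, and variables do not carry over. Pictures are saved under pics/ and viewed, at most 10 in all, crops included, and the job is handed in when it is done.

Besides the shell and the picture viewer there is one more tool, called after ">>>" as name(argument=value, ...), one argument or row to a line, values as JSON. carry_out: Moves the arm, as the interface text tells. Its arguments: {"type":"object","properties":{"moves":{"type":"array","items":{"type":"object","properties":{"jaw":{"type":"number"},"dx":{"type":"number"},"dy":{"type":"number"},"dz":{"type":"number"},"yaw":{"type":"number"}}}},"grip_force":{"type":"number"}},"required":["moves"]}

```bash
mkdir -p pics; cat > h.py <<'E'
import numpy as np, cv2
from plant import read_state, read_camera, camera_model
def ray(name,uv):
    m=camera_model(name);K=np.array(m["camera_matrix"]);V=np.array(m["view"]);k=m["k1"]
    uv=np.atleast_2d(np.array(uv,float));d=np.c_[(uv[:,0]-K[0,2])/K[0,0],(uv[:,1]-K[1,2])/K[1,1]]
    s=d.copy()
    for _ in range(30): s=d/(1+k*(s**2).sum(1,keepdims=True))
    R=V[:3,:3];o=-R.T@V[:3,3]
    return o,np.c_[s[:,0],-s[:,1],-np.ones(len(s))]@R
def plane(name,uv,z):
    o,d=ray(name,uv);return o+d*((z-o[2])/d[:,2])[:,None]
def proj(name,P):
    m=camera_model(name);K=np.array(m["camera_matrix"]);V=np.array(m["view"]);k=m["k1"]
    c=np.atleast_2d(P)@V[:3,:3].T+V[:3,3];s=np.c_[c[:,0]/-c[:,2],-c[:,1]/-c[:,2]]
    s=s*(1+k*(s**2).sum(1,keepdims=True));return s*[K[0,0],K[1,1]]+[K[0,2],K[1,2]]
def snap(name,fn=None):
    im=np.asarray(read_camera(name))[:,:,::-1].copy()
    if fn: cv2.imwrite("pics/"+fn,im)
    return im
E
python3 - <<'E'
from h import *
snap("scene","s0.png");snap("top","t0.png")
for n in("scene","top"):
    m=camera_model(n);V=np.array(m["view"]);print(n,m["camera_matrix"],m["k1"],-V[:3,:3].T@V[:3,3],V[2,:3])
s=read_state();print(s["t"],s["tool_pos"],s["orientation"],s["opening"])
E
```

```text
scene [[484.70185167   0.         329.796369  ]
 [  0.         484.70185167 204.90786598]
 [  0.           0.           1.        ]] 0.00560919069880181 [-0.08617896 -0.94840482  0.91356777] [-0.49034424 -0.62300197  0.60945145]
top [[422.32145702   0.         318.52391913]
 [  0.         422.32145702 198.92758384]
 [  0.           0.           1.        ]] -0.08142390433098623 [ 0.50777975 -0.04147367  1.59554176] [-0.05328363  0.0121463   0.99850554]
0.1 [0.18896782 0.56890789 0.21767527] [-5.01647048e-01 -3.10087597e+00  2.63817626e-03] 0.09321763346417784
```

View pics/t0.png

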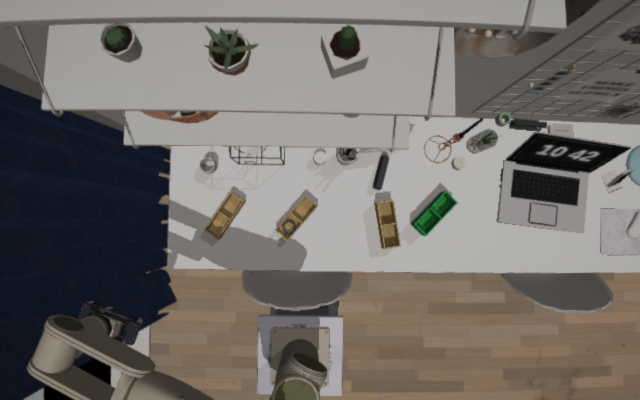

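View pics/s0.png

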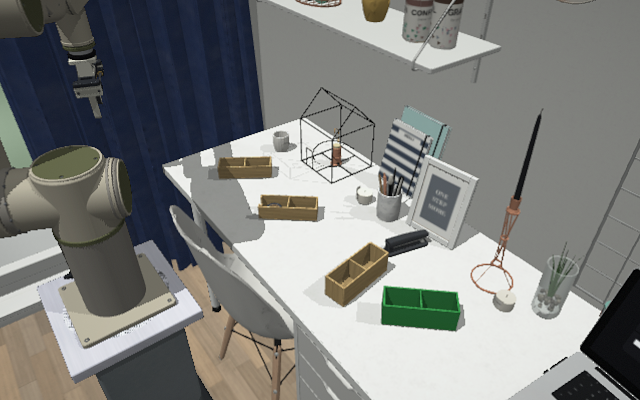

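Top-view candidates:
- (226,215): low wood tray, the shallow one.
- (297,217): wood tray with the tape roll, the fixed bottom tray.
- (387,224): taller wood tray, the deep one (scene view at 357,273).
- (435,213): green look-alike, to be left alone.

I'll measure the trays next and check the choice in a crop.

```bash
cat > m.py <<'E'
from h import *
from scipy.optimize import least_squares
def blob(im,box):
    x0,y0,x1,y1=box;c=cv2.resize(im[y0:y1,x0:x1],None,fx=4,fy=4,interpolation=cv2.INTER_CUBIC)
    h=cv2.cvtColor(c,cv2.COLOR_BGR2HSV);m=((h[...,0]>8)&(h[...,0]<30)&(h[...,1]>80)&(h[...,2]>40)).astype(np.uint8)
    n,l,st,_=cv2.connectedComponentsWithStats(m);i=1+st[1:,4].argmax()
    k,_=cv2.findContours((l==i).astype(np.uint8),cv2.RETR_EXTERNAL,cv2.CHAIN_APPROX_NONE)
    hull=cv2.convexHull(max(k,key=cv2.contourArea));M=cv2.moments(hull)
    f=lambda p:(np.array(p)+.5)/4-.5+[x0,y0]
    return f([M['m10']/M['m00'],M['m01']/M['m00']]),f(cv2.boxPoints(cv2.minAreaRect(hull))),f(hull[:,0])
def meas(T,S,bt,bs,zc):
    ct,rt,ht=blob(T,bt);o1,d1=ray("top",ct);P=plane("top",rt,zc)[:,:2]
    e=P[1]-P[0],P[2]-P[1];L=max(e,key=np.linalg.norm);W=min(e,key=np.linalg.norm)
    L=L*np.sign(L[0]);out=dict(top=plane("top",ct,zc)[0],yaw=np.degrees(np.arctan2(L[1],L[0])),lw=(np.linalg.norm(L),np.linalg.norm(W)))
    if bs is not None:
        cs,rs,hs=blob(S,bs);o2,d2=ray("scene",cs);out['scene']=plane("scene",cs,zc)[0]
        t=np.linalg.lstsq(np.c_[d1[0],-d2[0]],o2-o1,rcond=None)[0];out['tri']=(o1+d1[0]*t[0]+o2+d2[0]*t[1])/2
    return out
E
python3 - <<'E'
from m import *
np.set_printoptions(precision=4,suppress=True)
T=cv2.imread("pics/t0.png");S=cv2.imread("pics/s0.png")
for n,bt,bs,z in(("shallow",(198,185,252,245),(210,150,280,184),.025),("bottom",(270,190,324,245),(250,188,325,226),.025),("deep",(365,192,408,255),(318,236,396,310),.035)):
    print(n,meas(T,S,bt,bs,z))
cv2.imwrite("pics/c.png",np.vstack([cv2.resize(T[185:255,195:425],None,fx=3.4,fy=3.4,interpolation=cv2.INTER_CUBIC),cv2.resize(S[150:310,205:435],None,fx=3.4,fy=2.2,interpolation=cv2.INTER_CUBIC)]))
E
```

```text
shallow {'top': array([0.5248, 0.2892, 0.025 ]), 'yaw': np.float64(-33.36164101859759), 'lw': (np.float64(0.174361442485051), np.float64(0.06653239004805017)), 'scene': array([0.5264, 0.2924, 0.025 ]), 'tri': array([0.5247, 0.2887, 0.0276])}
bottom {'top': array([0.5206, 0.0225, 0.025 ]), 'yaw': np.float64(-39.634086189762876), 'lw': (np.float64(0.1735216901448221), np.float64(0.06209723877955998)), 'scene': array([0.5213, 0.025 , 0.025 ]), 'tri': array([0.5202, 0.0226, 0.027 ])}
deep {'top': array([ 0.5023, -0.3165,  0.035 ]), 'yaw': np.float64(9.458228134619903), 'lw': (np.float64(0.17297883107214682), np.float64(0.06853038941601472)), 'scene': array([ 0.5016, -0.3129,  0.035 ]), 'tri': array([ 0.5012, -0.3153,  0.0373])}
```

View pics/c.png

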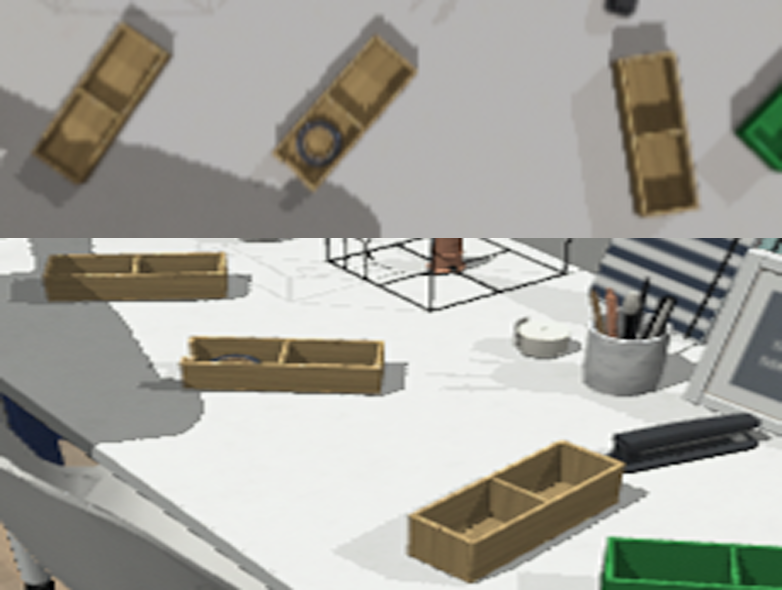

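The crop confirms it. The taller wood tray on the right, (387,224) in the top view, is the deep one. The middle tray holds the tape roll at its near, left end, so the notch faces that way. The left tray is the shallow one. Now moving above the deep tray.

>>> carry_out(
  moves=[
    {"dx": -0.0475,"dy": -0.0196,"jaw": 0.093},
    {"dx": -0.0475,"dy": -0.0196},
    {"dx": -0.0475,"dy": -0.0196},
    {"dx": -0.0475,"dy": -0.0196},
    {"dx": -0.0475,"dy": -0.0196},
    {"dx": -0.0475,"dy": -0.0196},
    {"dx": -0.0475,"dy": -0.0196},
    {"dx": -0.0475,"dy": -0.0196},
  ],
)

```text
invalid input at $.moves[0]: expected keys jaw, dx, dy, dz, yaw
```

>>> carry_out(
  moves=[
    {"dx": -0.0164,"dy": -0.0487},
    {"dx": -0.0164,"dy": -0.0487},
    {"dx": -0.0164,"dy": -0.0487},
    {"dx": -0.0164,"dy": -0.0487},
    {"dx": -0.0164,"dy": -0.0487},
    {"dx": -0.0164,"dy": -0.0487},
    {"dx": -0.0164,"dy": -0.0487},
    {"dx": -0.0164,"dy": -0.0487},
  ],
)

```text
invalid input at $.moves[0]: expected keys jaw, dx, dy, dz, yaw
```

>>> carry_out(
  moves=[
    {"dx": -0.0164,"dy": -0.0487},
    {"dx": -0.0164,"dy": -0.0487},
    {"dx": -0.0164,"dy": -0.0487},
    {"dx": -0.0164,"dy": -0.0487},
    {"yaw": -0.162},
    {"yaw": -0.162},
    {"yaw": -0.162},
    {},
  ],
)

```text
invalid input at $.moves[0]: expected keys jaw, dx, dy, dz, yaw
```

All the keys are required in every row.

>>> carry_out(
  moves=[
    {"jaw": 0.093,"dx": -0.0475,"dy": -0.0196,"dz": 0,"yaw": 0},
    {"jaw": 0.093,"dx": -0.0475,"dy": -0.0196,"dz": 0,"yaw": 0},
    {"jaw": 0.093,"dx": -0.0475,"dy": -0.0196,"dz": 0,"yaw": 0},
    {"jaw": 0.093,"dx": -0.0475,"dy": -0.0196,"dz": 0,"yaw": 0},
    {"jaw": 0.093,"dx": -0.0475,"dy": -0.0196,"dz": 0,"yaw": 0},
    {"jaw": 0.093,"dx": -0.0475,"dy": -0.0196,"dz": 0,"yaw": 0},
    {"jaw": 0.093,"dx": -0.0475,"dy": -0.0196,"dz": 0,"yaw": 0},
    {"jaw": 0.093,"dx": -0.0475,"dy": -0.0196,"dz": 0,"yaw": 0},
  ],
)

```text
t: 1.1
tool_pos: [0.5012, 0.2994, 0.2182]
orientation: [-0.502, -3.101, 0.001]
force: [0.3, 0.7, -0.3]
opening: 0.093
gripper_force: 0.0
```

>>> carry_out(
  moves=[
    {"jaw": 0.093,"dx": -0.0164,"dy": -0.0487,"dz": 0,"yaw": 0},
    {"jaw": 0.093,"dx": -0.0164,"dy": -0.0487,"dz": 0,"yaw": 0},
    {"jaw": 0.093,"dx": -0.0164,"dy": -0.0487,"dz": 0,"yaw": 0},
    {"jaw": 0.093,"dx": -0.0164,"dy": -0.0487,"dz": 0,"yaw": 0},
    {"jaw": 0.093,"dx": -0.0164,"dy": -0.0487,"dz": 0,"yaw": 0},
    {"jaw": 0.093,"dx": -0.0164,"dy": -0.0487,"dz": 0,"yaw": 0},
    {"jaw": 0.093,"dx": -0.0164,"dy": -0.0487,"dz": 0,"yaw": 0},
    {"jaw": 0.093,"dx": -0.0164,"dy": -0.0487,"dz": 0,"yaw": 0},
  ],
)

```text
t: 2.1
tool_pos: [0.5015, -0.1119, 0.2183]
orientation: [-0.502, -3.101, -0.0]
force: [-0.1, -0.9, -0.2]
opening: 0.0927
gripper_force: 0.0
```

>>> carry_out(
  moves=[
    {"jaw": 0.093,"dx": -0.0164,"dy": -0.0487,"dz": 0,"yaw": 0},
    {"jaw": 0.093,"dx": -0.0164,"dy": -0.0487,"dz": 0,"yaw": 0},
    {"jaw": 0.093,"dx": -0.0164,"dy": -0.0487,"dz": 0,"yaw": 0},
    {"jaw": 0.093,"dx": -0.0164,"dy": -0.0487,"dz": 0,"yaw": 0},
    {"jaw": 0.093,"dx": 0,"dy": 0,"dz": 0,"yaw": -0.162},
    {"jaw": 0.093,"dx": 0,"dy": 0,"dz": 0,"yaw": -0.162},
    {"jaw": 0.093,"dx": 0,"dy": 0,"dz": 0,"yaw": -0.162},
    {"jaw": 0.093,"dx": 0,"dy": 0,"dz": 0,"yaw": 0},
  ],
)

```text
t: 3.1
tool_pos: [0.5026, -0.3157, 0.2181]
orientation: [0.257, -3.13, -0.001]
force: [-0.8, 0.1, 0.4]
opening: 0.093
gripper_force: 0.0
```

>>> carry_out(
  moves=[
    {"jaw": 0.093,"dx": 0,"dy": 0,"dz": 0.05,"yaw": 0},
    {"jaw": 0.093,"dx": 0,"dy": 0,"dz": 0.05,"yaw": 0},
    {"jaw": 0.093,"dx": 0,"dy": 0,"dz": 0.03,"yaw": 0},
    {"jaw": 0.093,"dx": 0,"dy": 0,"dz": 0.02,"yaw": 0},
    {"jaw": 0.093,"dx": 0,"dy": 0,"dz": 0.02,"yaw": 0},
    {"jaw": 0.093,"dx": 0,"dy": 0,"dz": 0.018,"yaw": 0},
    {"jaw": 0.093,"dx": 0,"dy": 0,"dz": 0,"yaw": 0},
    {"jaw": 0.07,"dx": 0,"dy": 0,"dz": 0,"yaw": 0},
  ],
  grip_force=15,
)

```text
t: 4.1
tool_pos: [0.5034, -0.3163, 0.0315]
orientation: [-0.259, 3.13, -0.001]
force: [0.3, 0.9, 0.1]
opening: 0.0871
gripper_force: 0.0
```

>>> carry_out(
  moves=[
    {"jaw": 0.06,"dx": 0,"dy": 0,"dz": 0,"yaw": 0},
    {"jaw": 0.05,"dx": 0,"dy": 0,"dz": 0,"yaw": 0},
    {"jaw": 0.05,"dx": 0,"dy": 0,"dz": 0,"yaw": 0},
    {"jaw": 0.05,"dx": 0,"dy": 0,"dz": 0,"yaw": 0},
    {"jaw": 0.05,"dx": 0,"dy": 0,"dz": 0,"yaw": 0},
  ],
  grip_force=15,
)

```text
t: 4.72
tool_pos: [0.5032, -0.316, 0.0313]
orientation: [-0.259, 3.13, -0.001]
force: [-2.2, 1.3, 5.4]
opening: 0.0619
gripper_force: 15.0
```

>>> carry_out(
  moves=[
    {"jaw": 0.05,"dx": 0,"dy": 0,"dz": -0.01,"yaw": 0},
    {"jaw": 0.05,"dx": 0,"dy": 0,"dz": -0.03,"yaw": 0},
    {"jaw": 0.05,"dx": 0,"dy": 0,"dz": -0.05,"yaw": 0},
    {"jaw": 0.05,"dx": 0,"dy": 0,"dz": -0.05,"yaw": 0},
    {"jaw": 0.05,"dx": 0,"dy": 0,"dz": -0.03,"yaw": 0},
    {"jaw": 0.05,"dx": -0.005,"dy": 0.015,"dz": 0,"yaw": 0},
    {"jaw": 0.05,"dx": -0.0123,"dy": 0.037,"dz": 0,"yaw": 0},
    {"jaw": 0.05,"dx": -0.0164,"dy": 0.05,"dz": 0,"yaw": 0},
  ],
  grip_force=20,
)

```text
t: 5.72
tool_pos: [0.518, -0.2078, 0.1976]
orientation: [0.256, -3.128, -0.004]
force: [1.1, -0.3, -2.6]
opening: 0.062
gripper_force: 20.0
```

>>> carry_out(
  moves=[
    {"jaw": 0.05,"dx": -0.0164,"dy": 0.05,"dz": 0,"yaw": 0},
    {"jaw": 0.05,"dx": -0.0164,"dy": 0.05,"dz": 0,"yaw": 0},
    {"jaw": 0.05,"dx": -0.0164,"dy": 0.05,"dz": 0,"yaw": 0},
    {"jaw": 0.05,"dx": -0.0114,"dy": 0.033,"dz": 0,"yaw": 0},
    {"jaw": 0.05,"dx": -0.005,"dy": 0.015,"dz": 0,"yaw": 0},
    {"jaw": 0.05,"dx": 0,"dy": 0,"dz": 0,"yaw": 0.171},
    {"jaw": 0.05,"dx": 0,"dy": 0,"dz": 0,"yaw": 0.171},
    {"jaw": 0.05,"dx": 0,"dy": 0,"dz": 0,"yaw": 0.171},
  ],
)

```text
t: 6.72
tool_pos: [0.5504, -0.0037, 0.1988]
orientation: [-0.552, -3.09, 0.001]
force: [0.3, 0.7, -3.0]
opening: 0.0617
gripper_force: 20.0
```

>>> carry_out(
  moves=[
    {"jaw": 0.05,"dx": 0,"dy": 0,"dz": 0,"yaw": 0.171},
    {"jaw": 0.05,"dx": 0,"dy": 0,"dz": 0,"yaw": 0.171},
    {"jaw": 0.05,"dx": 0,"dy": 0,"dz": 0.04,"yaw": 0},
    {"jaw": 0.05,"dx": 0,"dy": 0,"dz": 0.03,"yaw": 0},
    {"jaw": 0.05,"dx": 0,"dy": 0,"dz": 0,"yaw": 0},
  ],
)

```text
t: 7.35
tool_pos: [0.5479, -0.0036, 0.1262]
orientation: [-1.06, -2.949, 0.003]
force: [-0.3, -0.2, -3.0]
opening: 0.0622
gripper_force: 20.0
```

```bash
python3 - <<'E'
from h import *
T=snap("top","t1.png");S=snap("scene","s1.png")
s=read_state();print(s["t"],s["tool_pos"],s["orientation"],s["q"],s["force"])
a=cv2.resize(T[160:250,250:370],(800,600),interpolation=cv2.INTER_CUBIC)
b=cv2.resize(S[130:250,230:390],(800,600),interpolation=cv2.INTER_CUBIC)
cv2.imwrite("pics/c1.png",b);cv2.imwrite("pics/c2.png",a)
E
```

```text
7.45 [ 0.55102618 -0.00377419  0.13050674] [-1.06223202e+00 -2.95542826e+00  6.36104242e-04] [-9.98069351e-02  5.87992506e-02  1.72766143e+00 -1.36754153e-04
  1.35626662e+00 -9.80494809e-01] [ 0.63063143 -0.18262444 -2.44795538]
```

View pics/c1.png

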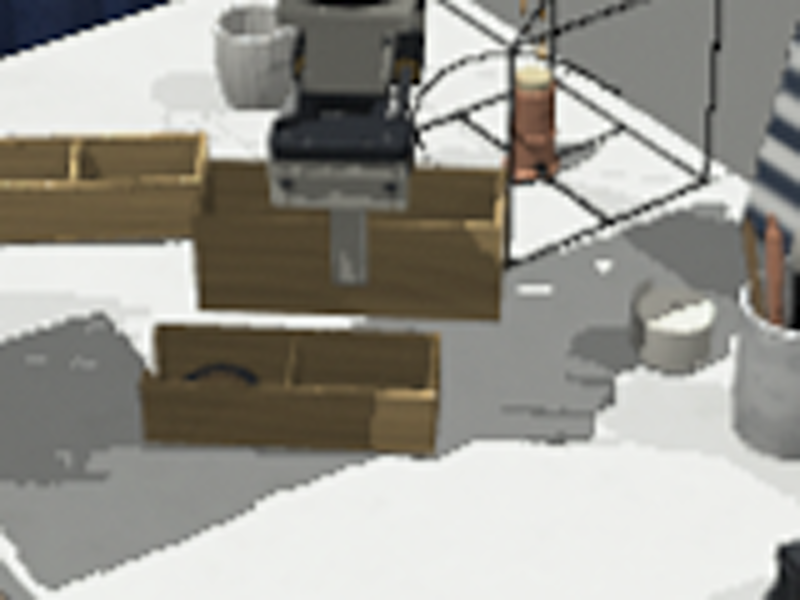

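Held level above the place. Using the crop, I'll take the deep tray's near floor corners at (200,308) and (500,320), and the bottom tray's near base corners at (145,443) and (436,455). From these I'll check the relative offset in the bottom tray's axes.

```bash
python3 - <<'E'
from m import *
np.set_printoptions(precision=4,suppress=True)
f=lambda p:np.array(p)/5-.1*4+[230,130]
D=plane("scene",f([(200,308),(500,320)]),.104);B=plane("scene",f([(145,443),(436,455)]),0);R=plane("scene",f([(437,391)]),.05)
for n,P in(("deep",D),("bot",B)):
    e=P[1]-P[0];print(n,P[:,:2],np.linalg.norm(e),np.degrees(np.arctan2(e[1],e[0])))
print("rimR",R)
a=np.radians(-39.6);Rt=np.array([[np.cos(a),np.sin(a)],[-np.sin(a),np.cos(a)]])
d=(D.mean(0)-B.mean(0))[:2];print("offset in bottom frame",Rt@d)
s=read_state();print("tcp rel",Rt@(s["tool_pos"][:2]-np.array([.5205,.023])),s["tool_pos"])
# top silhouette of bottom+shallow from t0 in scene yaw
T=cv2.imread("pics/t0.png");S=cv2.imread("pics/s0.png")
for b,n in(((270,190,324,245),"top"),((250,188,325,226),"scene")):
    c,r,h=blob(T if n=="top" else S,b)
    # longest hull edges
    k=cv2.approxPolyDP(((h*8).astype(np.int32)),10,True)[:,0]/8
    P=plane(n,k,.05 if n=="top" else 0);
    for i in range(len(k)):
        e=P[(i+1)%len(k)]-P[i];L=np.linalg.norm(e)
        if L>.1: print(n,k[i],k[(i+1)%len(k)],L,np.degrees(np.arctan(e[1]/e[0])))
E
```

```text
deep [[ 0.4669  0.0314]
 [ 0.5967 -0.079 ]] 0.17040841639788576 -40.356783026403846
bot [[ 0.439   0.0602]
 [ 0.5713 -0.0521]] 0.1735498271770292 -40.32021852408722
rimR [[ 0.5704 -0.0544  0.05  ]]
offset in bottom frame [ 0.0383 -0.0045]
tcp rel [ 0.0406 -0.0012] [ 0.551  -0.0038  0.1305]
top [316.375 206.125] [286.125 240.125] 0.16607228431400956 -40.66670119132978
top [275.375 229.125] [305.375 195.375] 0.16496892698504387 -40.5629538321546
scene [260.625 195.625] [316.875 196.625] 0.1778052539315404 -38.204934945303776
scene [316.875 196.625] [315.875 219.625] 0.11475632232096547 52.14168196534774
scene [315.875 219.625] [259.375 217.375] 0.168830764663897 -40.19785957727873
```

View pics/c2.png

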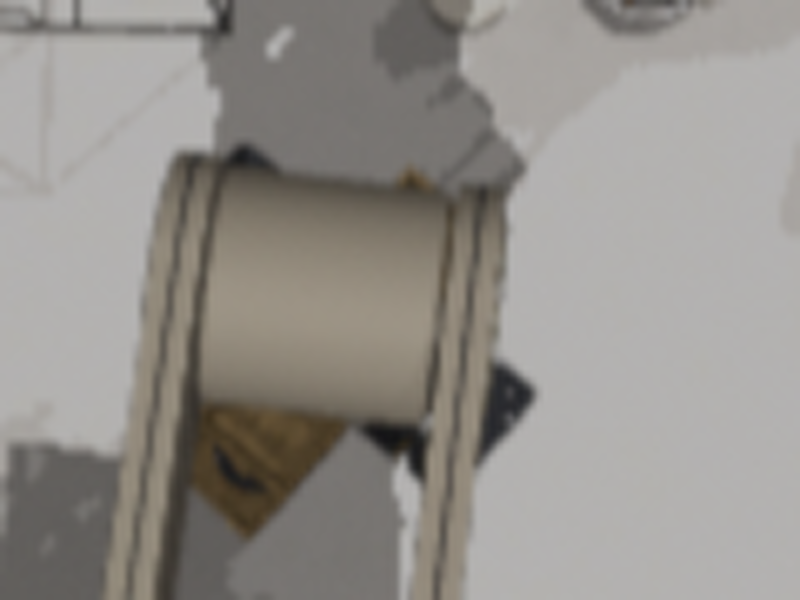

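The arm hides the tray in the top view, so I'll apply a small correction, go lower and look again from the scene camera.

>>> carry_out(
  moves=[
    {"jaw": 0.05,"dx": -0.0015,"dy": 0.002,"dz": 0.015,"yaw": 0.008},
    {"jaw": 0.05,"dx": 0,"dy": 0,"dz": 0.015,"yaw": 0},
    {"jaw": 0.05,"dx": 0,"dy": 0,"dz": 0.012,"yaw": 0},
    {"jaw": 0.05,"dx": 0,"dy": 0,"dz": 0,"yaw": 0},
    {"jaw": 0.05,"dx": 0,"dy": 0,"dz": 0,"yaw": 0},
  ],
)

```text
t: 8.07
tool_pos: [0.554, -0.003, 0.0888]
orientation: [1.074, 2.952, 0.0]
force: [-0.2, 0.3, -3.8]
opening: 0.0622
gripper_force: 20.0
```

```bash
python3 - <<'E'
from h import *
S=snap("scene","s2.png")
s=read_state();print(s["t"],s["tool_pos"],s["orientation"],s["force"])
cv2.imwrite("pics/c3.png",cv2.resize(S[150:234,240:352],(800,600),interpolation=cv2.INTER_CUBIC))
E
```

```text
8.125 [ 0.55427303 -0.0030547   0.08916101] [1.07365500e+00 2.95162075e+00 3.05680139e-04] [ 0.66352061  0.32480283 -3.02977263]
```

View pics/c3.png

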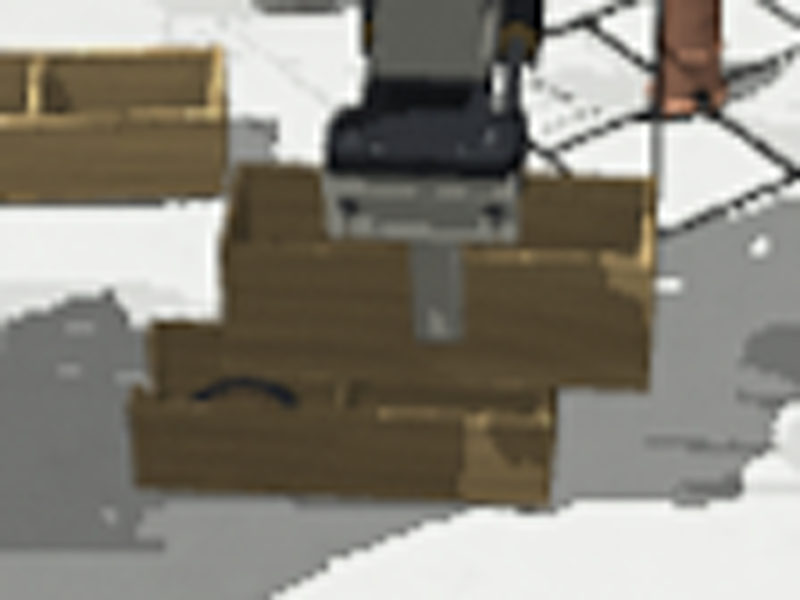

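Here the deep tray's floor corners are at (225,372) and (650,390). The bottom tray's rim is at (133,395) and (553,418), and its base at (137,488) and (548,505).

```bash
python3 - <<'E'
from m import *
np.set_printoptions(precision=4,suppress=True)
f=lambda p:(np.array(p)+.5)/(800/112)-.5+[240,150]
D=plane("scene",f([(225,372),(650,390)]),.0627)
a=np.radians(-40.);Rt=np.array([[np.cos(a),np.sin(a)],[-np.sin(a),np.cos(a)]])
for P in(plane("scene",f([(133,395),(553,418)]),.05),plane("scene",f([(137,488),(548,505)]),0)):
    e=(P[1]-P[0]);print(np.linalg.norm(e),np.degrees(np.arctan2(e[1],e[0])),[Rt@(D[i]-P[i])[:2] for i in(0,1)], "centre",P.mean(0)[:2]+Rt.T@[0,.031])
print(np.linalg.norm(D[1]-D[0]),"deep centre",D.mean(0)[:2]+Rt.T@[0,.031],"tcp",read_state()["tool_pos"])
E
```

```text
0.17196457109803928 -41.64078693896305 [array([0.0383, 0.0011]), array([0.039 , 0.0045])] centre [0.5252 0.0253]
0.17172830980911818 -40.33312666612496 [array([ 0.0406, -0.0002]), array([ 0.0415, -0.0007])] centre [0.5255 0.0294]
0.17262698747930777 deep centre [0.5566 0.0026] tcp [ 0.5543 -0.0031  0.0892]
```

The offset is about (40, 1) mm against a goal of (41.5, 0), well inside the play. I'll nudge it 1 mm and lower gently.

>>> carry_out(
  moves=[
    {"jaw": 0.05,"dx": -0.001,"dy": -0.0005,"dz": 0.003,"yaw": 0},
    {"jaw": 0.05,"dx": 0,"dy": 0,"dz": 0.003,"yaw": 0},
    {"jaw": 0.05,"dx": 0,"dy": 0,"dz": 0.002,"yaw": 0},
    {"jaw": 0.05,"dx": 0,"dy": 0,"dz": 0.002,"yaw": 0},
    {"jaw": 0.05,"dx": 0,"dy": 0,"dz": 0.0015,"yaw": 0},
    {"jaw": 0.05,"dx": 0,"dy": 0,"dz": 0,"yaw": 0},
  ],
)

```text
t: 8.88
tool_pos: [0.5541, -0.0043, 0.0769]
orientation: [-1.074, -2.952, 0.001]
force: [-1.5, -2.8, -3.3]
opening: 0.062
gripper_force: 20.0
```

>>> carry_out(
  moves=[
    {"jaw": 0.05,"dx": 0,"dy": 0,"dz": 0.0008,"yaw": 0},
    {"jaw": 0.05,"dx": 0,"dy": 0,"dz": 0.0005,"yaw": 0},
    {"jaw": 0.05,"dx": 0,"dy": 0,"dz": 0,"yaw": 0},
  ],
)

```text
t: 9.25
tool_pos: [0.5541, -0.0043, 0.0763]
orientation: [-1.074, -2.952, 0.001]
force: [-4.2, -2.9, 3.0]
opening: 0.0618
gripper_force: 20.0
```

Seated: z is 0.0763 and the desk side is now carrying the load. Release and rise.

>>> carry_out(
  moves=[
    {"jaw": 0.066,"dx": 0,"dy": 0,"dz": 0,"yaw": 0},
    {"jaw": 0.075,"dx": 0,"dy": 0,"dz": 0,"yaw": 0},
    {"jaw": 0.093,"dx": 0,"dy": 0,"dz": 0,"yaw": 0},
    {"jaw": 0.093,"dx": 0,"dy": 0,"dz": 0,"yaw": 0},
    {"jaw": 0.093,"dx": 0,"dy": 0,"dz": -0.02,"yaw": 0},
    {"jaw": 0.093,"dx": 0,"dy": 0,"dz": -0.04,"yaw": 0},
    {"jaw": 0.093,"dx": 0,"dy": 0,"dz": -0.05,"yaw": 0},
    {"jaw": 0.093,"dx": 0,"dy": 0,"dz": -0.05,"yaw": 0},
  ],
)

```text
t: 10.25
tool_pos: [0.5543, -0.004, 0.239]
orientation: [1.074, 2.951, 0.001]
force: [1.3, -0.0, 0.3]
opening: 0.0928
gripper_force: 0.0
```

>>> carry_out(
  moves=[
    {"jaw": 0.093,"dx": 0.0351,"dy": 0.0343,"dz": 0,"yaw": 0},
    {"jaw": 0.093,"dx": 0.0351,"dy": 0.0343,"dz": 0,"yaw": 0},
    {"jaw": 0.093,"dx": 0.0351,"dy": 0.0343,"dz": 0,"yaw": 0},
    {"jaw": 0.093,"dx": 0.0351,"dy": 0.0343,"dz": 0,"yaw": 0},
    {"jaw": 0.093,"dx": 0.0351,"dy": 0.0343,"dz": 0,"yaw": 0},
    {"jaw": 0.093,"dx": 0.0351,"dy": 0.0343,"dz": 0,"yaw": 0},
    {"jaw": 0.093,"dx": 0,"dy": 0,"dz": 0,"yaw": -0.105},
    {"jaw": 0.093,"dx": 0,"dy": 0,"dz": 0,"yaw": 0},
  ],
)

```text
t: 11.25
tool_pos: [0.5251, 0.2896, 0.2372]
orientation: [0.916, 3.004, 0.001]
force: [-0.8, -0.1, -0.5]
opening: 0.0931
gripper_force: 0.0
```

```bash
python3 - <<'E'
from m import *
np.set_printoptions(precision=4,suppress=True)
T=snap("top","t3.png");S=snap("scene","s3.png");s=read_state();print(s["t"],s["tool_pos"],s["orientation"])
T0=cv2.imread("pics/t0.png")
c,r,h=blob(T0,(198,185,252,245))
k=cv2.approxPolyDP(((h*8).astype(np.int32)),10,True)[:,0]/8;P=plane("top",k,.05)
for i in range(len(k)):
    e=P[(i+1)%len(k)]-P[i]
    if np.linalg.norm(e)>.1: print(np.linalg.norm(e),np.degrees(np.arctan(e[1]/e[0])))
cv2.imwrite("pics/c4.png",np.vstack([cv2.resize(T[175:255,195:345],(750,300),interpolation=cv2.INTER_CUBIC),cv2.resize(S[150:235,200:350],(750,300),interpolation=cv2.INTER_CUBIC)]))
E
```

```text
11.35 [0.5254 0.2887 0.2369] [0.9214 3.0026 0.001 ]
0.15895744655197694 -33.02696455452913
0.16845905010479964 -34.25190945357763
```

View pics/c4.png

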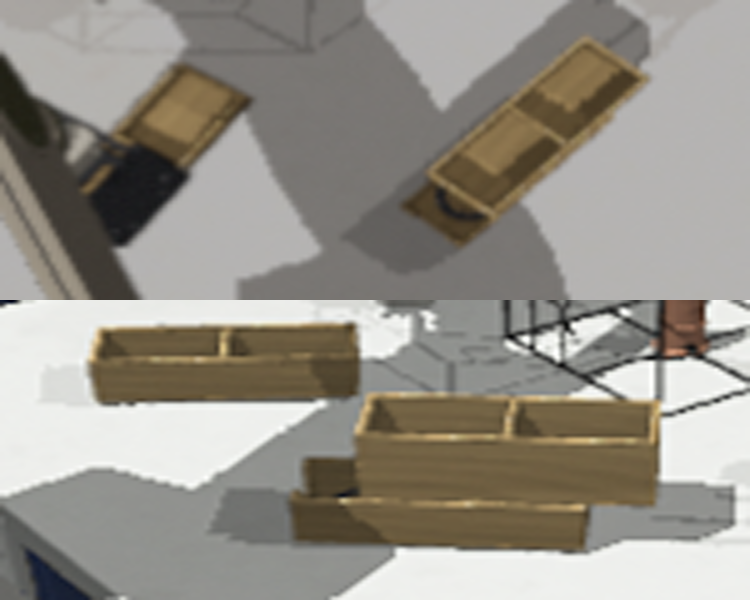

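The deep tray sits flat and in line, stepped away from the notch; in the crop it is at (540,130) in the top view and (505,450) in the scene view. Now gripping the shallow tray.

>>> carry_out(
  moves=[
    {"jaw": 0.093,"dx": 0,"dy": 0,"dz": 0.055,"yaw": 0},
    {"jaw": 0.093,"dx": 0,"dy": 0,"dz": 0.055,"yaw": 0},
    {"jaw": 0.093,"dx": 0,"dy": 0,"dz": 0.04,"yaw": 0},
    {"jaw": 0.093,"dx": 0,"dy": 0,"dz": 0.025,"yaw": 0},
    {"jaw": 0.093,"dx": 0,"dy": 0,"dz": 0.02,"yaw": 0},
    {"jaw": 0.093,"dx": 0,"dy": 0,"dz": 0.02,"yaw": 0},
    {"jaw": 0.093,"dx": 0,"dy": 0,"dz": 0,"yaw": 0},
    {"jaw": 0.07,"dx": 0,"dy": 0,"dz": 0,"yaw": 0},
  ],
  grip_force=15,
)

```text
t: 12.35
tool_pos: [0.5259, 0.2892, 0.0218]
orientation: [0.918, 3.004, 0.001]
force: [1.3, 0.0, -0.1]
opening: 0.0873
gripper_force: 0.0
```

>>> carry_out(
  moves=[
    {"jaw": 0.06,"dx": 0,"dy": 0,"dz": 0,"yaw": 0},
    {"jaw": 0.05,"dx": 0,"dy": 0,"dz": 0,"yaw": 0},
    {"jaw": 0.05,"dx": 0,"dy": 0,"dz": 0,"yaw": 0},
    {"jaw": 0.05,"dx": 0,"dy": 0,"dz": 0,"yaw": 0},
    {"jaw": 0.05,"dx": 0,"dy": 0,"dz": 0,"yaw": 0},
  ],
  grip_force=15,
)

```text
t: 12.98
tool_pos: [0.5254, 0.2889, 0.0215]
orientation: [0.917, 3.004, 0.0]
force: [-2.0, -2.6, 5.9]
opening: 0.062
gripper_force: 15.0
```

```bash
python3 - <<'E'
from m import *
np.set_printoptions(precision=4,suppress=True)
s=read_state();print(s["tool_pos"],s["orientation"],s["opening"],s["force"])
# rim of deep in top: hull edge fits
T=cv2.imread("pics/t3.png")
f=lambda p:(np.array(p)+.5)/[5,3.75]-.5+[195,175]
P=plane("top",f([(588,40),(648,78),(490,217),(430,177)]),.115);print(P[:,:2],P.mean(0))
for i,j in((3,0),(2,1)): e=P[j]-P[i];print(np.linalg.norm(e),np.degrees(np.arctan2(e[1],e[0])))
f=lambda p:(np.array(p)-[0,300]+.5)/[5,300/85]-.5+[200,150]
Q=plane("scene",f([(357,437),(656,443)]),.115);e=Q[1]-Q[0];print(Q,np.linalg.norm(e),np.degrees(np.arctan2(e[1],e[0])))
E
```

```text
[0.5254 0.2889 0.0215] [0.9174 3.0042 0.0001] 0.0620409148014539 [-1.9824 -2.6324  5.8628]
[[ 0.6344 -0.0364]
 [ 0.5994 -0.0792]
 [ 0.4677  0.0292]
 [ 0.5042  0.0719]] [ 0.5514 -0.0036  0.115 ]
0.1693634330230498 -39.772707442716666
0.17060845661655585 -39.45201795825156
[[ 0.4695  0.0269  0.115 ]
 [ 0.6001 -0.0798  0.115 ]] 0.16869689115447542 -39.246411007997075
```

>>> carry_out(
  moves=[
    {"jaw": 0.05,"dx": 0,"dy": 0,"dz": -0.01,"yaw": 0},
    {"jaw": 0.05,"dx": 0,"dy": 0,"dz": -0.03,"yaw": 0},
    {"jaw": 0.05,"dx": 0,"dy": 0,"dz": -0.05,"yaw": 0},
    {"jaw": 0.05,"dx": 0,"dy": 0,"dz": -0.05,"yaw": 0},
    {"jaw": 0.05,"dx": 0,"dy": 0,"dz": -0.04,"yaw": 0},
    {"jaw": 0.05,"dx": -0.0116,"dy": -0.0179,"dz": 0,"yaw": 0},
    {"jaw": 0.05,"dx": -0.0232,"dy": -0.0357,"dz": 0,"yaw": 0},
    {"jaw": 0.05,"dx": -0.029,"dy": -0.0447,"dz": 0,"yaw": 0},
  ],
  grip_force=20,
)

```text
t: 13.98
tool_pos: [0.522, 0.1703, 0.199]
orientation: [-0.915, -3.003, 0.002]
force: [0.5, -1.1, -1.7]
opening: 0.0622
gripper_force: 20.0
```

>>> carry_out(
  moves=[
    {"jaw": 0.05,"dx": -0.029,"dy": -0.0447,"dz": 0,"yaw": 0},
    {"jaw": 0.05,"dx": -0.029,"dy": -0.0447,"dz": 0,"yaw": 0},
    {"jaw": 0.05,"dx": -0.0145,"dy": -0.0223,"dz": 0,"yaw": 0},
    {"jaw": 0.05,"dx": -0.0088,"dy": -0.0133,"dz": 0,"yaw": 0},
    {"jaw": 0.05,"dx": 0,"dy": 0,"dz": 0.02,"yaw": 0.105},
    {"jaw": 0.05,"dx": 0,"dy": 0,"dz": 0.02,"yaw": 0},
    {"jaw": 0.05,"dx": 0,"dy": 0,"dz": 0.014,"yaw": 0},
    {"jaw": 0.05,"dx": 0,"dy": 0,"dz": 0,"yaw": 0},
  ],
)

```text
t: 14.98
tool_pos: [0.5195, 0.023, 0.1451]
orientation: [-1.072, -2.95, 0.001]
force: [-0.6, -1.1, -0.8]
opening: 0.0615
gripper_force: 20.0
```

>>> carry_out(
  moves=[
    {"jaw": 0.05,"dx": 0,"dy": 0,"dz": 0,"yaw": 0},
    {"jaw": 0.05,"dx": 0,"dy": 0,"dz": 0,"yaw": 0},
  ],
)

```text
t: 15.22
tool_pos: [0.5214, 0.0227, 0.1479]
orientation: [1.073, 2.951, 0.001]
force: [-1.5, -0.6, -1.2]
opening: 0.0619
gripper_force: 20.0
```

```bash
python3 - <<'E'
from h import *
S=snap("scene","s4.png")
s=read_state();print(s["t"],s["tool_pos"],s["orientation"],s["force"])
cv2.imwrite("pics/c5.png",cv2.resize(S[150:234,240:352],(800,600),interpolation=cv2.INTER_CUBIC))
E
```

```text
15.275 [0.52137178 0.02275154 0.14777765] [1.07312177e+00 2.95107102e+00 6.73781723e-04] [ 0.15929651 -0.28790843 -1.32649707]
```

View pics/c5.png

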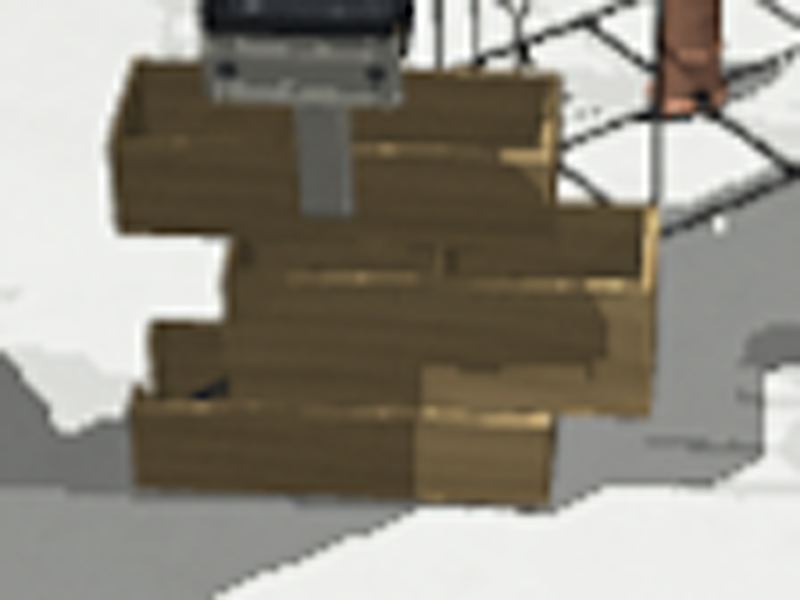

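Here the shallow tray's floor corner is at (117,230) and its rim right corner at (557,158). The deep tray's rim right corner is at (653,288), its floor right corner at (650,413) and its rim left corner at (225,275).

```bash
python3 - <<'E'
from m import *
np.set_printoptions(precision=4,suppress=True)
f=lambda p:(np.array(p)+.5)/(800/112)-.5+[240,150]
a=np.radians(-40.);Rt=np.array([[np.cos(a),np.sin(a)],[-np.sin(a),np.cos(a)]])
def c(px,z,sx): return plane("scene",f([px]),z)[0,:2]+Rt.T@[-sx*.086,.031]
for n,x in(("shal L",c((117,230),.1313,-1)),("shal R",c((557,158),.1763,1)),("shal Lrim",c((112,148),.1763,-1)),("deep Rrim",c((653,288),.115,1)),("deep Rfloor",c((650,413),.05,1)),("deep Lrim",c((225,275),.115,-1))): print(n,x,Rt@(x-[.5214,.02275]))
E
```

```text
shal L [0.5272 0.028 ] [0.0011 0.0078]
shal R [0.5251 0.0225] [0.003  0.0022]
shal Lrim [0.5236 0.0187] [ 0.0043 -0.0017]
deep Rrim [ 0.5554 -0.0001] [0.0407 0.0044]
deep Rfloor [0.5573 0.0027] [0.0404 0.0077]
deep Lrim [ 0.5565 -0.0031] [0.0435 0.0027]
```

Within the play by both estimates. A small nudge, then lower gently.

>>> carry_out(
  moves=[
    {"jaw": 0.05,"dx": 0.0005,"dy": 0.0008,"dz": 0.004,"yaw": 0},
    {"jaw": 0.05,"dx": 0,"dy": 0,"dz": 0.003,"yaw": 0},
    {"jaw": 0.05,"dx": 0,"dy": 0,"dz": 0.003,"yaw": 0},
    {"jaw": 0.05,"dx": 0,"dy": 0,"dz": 0.002,"yaw": 0},
    {"jaw": 0.05,"dx": 0,"dy": 0,"dz": 0.002,"yaw": 0},
    {"jaw": 0.05,"dx": 0,"dy": 0,"dz": 0.001,"yaw": 0},
    {"jaw": 0.05,"dx": 0,"dy": 0,"dz": 0,"yaw": 0},
  ],
)

```text
t: 16.15
tool_pos: [0.5209, 0.0236, 0.1318]
orientation: [-1.074, -2.952, 0.0]
force: [0.1, -0.3, -1.9]
opening: 0.062
gripper_force: 20.0
```

>>> carry_out(
  moves=[
    {"jaw": 0.05,"dx": 0,"dy": 0,"dz": 0.0006,"yaw": 0},
    {"jaw": 0.05,"dx": 0,"dy": 0,"dz": 0.0003,"yaw": 0},
    {"jaw": 0.05,"dx": 0,"dy": 0,"dz": 0,"yaw": 0},
  ],
)

```text
t: 16.52
tool_pos: [0.521, 0.0236, 0.1314]
orientation: [1.074, 2.952, 0.0]
force: [-3.5, -0.2, 4.2]
opening: 0.0619
gripper_force: 20.0
```

>>> carry_out(
  moves=[
    {"jaw": 0.066,"dx": 0,"dy": 0,"dz": 0,"yaw": 0},
    {"jaw": 0.075,"dx": 0,"dy": 0,"dz": 0,"yaw": 0},
    {"jaw": 0.093,"dx": 0,"dy": 0,"dz": 0,"yaw": 0},
    {"jaw": 0.093,"dx": 0,"dy": 0,"dz": 0,"yaw": 0},
    {"jaw": 0.093,"dx": 0,"dy": 0,"dz": -0.02,"yaw": 0},
    {"jaw": 0.093,"dx": 0,"dy": 0,"dz": -0.04,"yaw": 0},
    {"jaw": 0.093,"dx": 0,"dy": 0,"dz": -0.04,"yaw": 0},
    {"jaw": 0.093,"dx": 0,"dy": 0,"dz": -0.02,"yaw": 0},
  ],
)

```text
t: 17.52
tool_pos: [0.5219, 0.0236, 0.2535]
orientation: [1.073, 2.949, 0.002]
force: [0.7, -0.1, -0.2]
opening: 0.0928
gripper_force: 0.0
```

>>> carry_out(
  moves=[
    {"jaw": 0.093,"dx": 0.035,"dy": 0.034,"dz": 0,"yaw": 0},
    {"jaw": 0.093,"dx": 0.035,"dy": 0.034,"dz": 0,"yaw": 0},
    {"jaw": 0.093,"dx": 0.035,"dy": 0.034,"dz": 0,"yaw": 0},
    {"jaw": 0.093,"dx": 0.035,"dy": 0.034,"dz": 0,"yaw": 0},
    {"jaw": 0.093,"dx": 0.03,"dy": 0.03,"dz": 0,"yaw": 0},
    {"jaw": 0.093,"dx": 0,"dy": 0,"dz": 0,"yaw": 0},
    {"jaw": 0.093,"dx": 0,"dy": 0,"dz": 0,"yaw": 0},
  ],
)

```text
t: 18.4
tool_pos: [0.497, 0.2596, 0.2501]
orientation: [-1.073, -2.952, 0.002]
force: [0.5, 0.9, -0.0]
opening: 0.0927
gripper_force: 0.0
```

```bash
python3 - <<'E'
from h import *
T=snap("top");S=snap("scene");print(read_state()["t"],read_state()["tool_pos"])
cv2.imwrite("pics/c6.png",np.vstack([cv2.resize(T[175:255,195:345],(750,300),interpolation=cv2.INTER_CUBIC),cv2.resize(S[150:235,200:350],(750,300),interpolation=cv2.INTER_CUBIC)]))
E
```

```text
18.5 [0.497424   0.2589853  0.25053191]
```

View pics/c6.png

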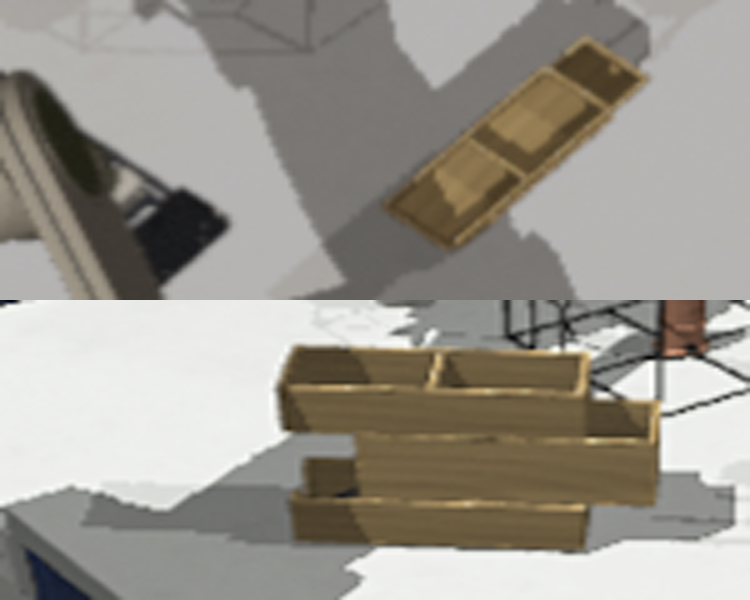

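The stack stands as asked. In the crop the shallow tray (435,390) sits flat on the deep tray (505,460), directly above the bottom tray (440,520), and the arm is clear of everything. Handing in.

```bash
python3 -c "from plant import close_job; print(close_job())"
```

```text
the job is handed in; nothing more can be done
None
```

I built the stepped stack and handed it in at about 18.5 s: the deep tray sits flat on the bottom tray, stepped away from the notch. The shallow tray sits on it, stepped back above the bottom tray; I touched nothing else.

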